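Lock a wooden stud in the toggle-clamp fixture

TASK

Secure the wooden stud in the clamping fixture for testing: with a fingertip, gently push it along its channel until its end butts against the dark end stop, then push the red handle of the toggle clamp over and all the way down, past its dead point, until it snaps into lock and the rubber foot holds the stud. Do not pick the stud up out of the channel, and leave everything else on the desk where it is.

Things in the scene. Friction and masses are not known exactly. Their poses are not given: they have to be found in the camera images.
- fixture: clamping fixture, fixed to the desk: grey base plate 182 x 124 mm, top 12 mm above the desk, with a steel toggle clamp and a steel nest with an open channel. Origin on the desk surface in the clamp's mid plane; x from the handle side to the channel, y along the channel to the stop, z up. The clamp's pivots are at x = +30 mm (arm) and x = -16 mm (handle), 46 mm above the desk; its bracket is 25 mm wide
- stop_face (a point): the point of the dark end stop's face that the stud's end has to touch, in the middle of the channel, 25.5 mm above the desk (the height of the stud's centre); the stop block reaches 36 mm above the desk. Axes as the fixture's: y points into the stop
- channel_mouth (a point): middle of the channel floor at its open end, 20 mm above the desk, 102 mm before stop_face. The channel runs straight from here to the stop along the fixture's y axis, 13 mm wide between walls only 2.5 mm high (tops 22.5 mm above the desk); the nest is 36 mm wide outside
- stud_center (a point): centre of the loose wooden dowel stud in the channel, 11 mm thick, 40 mm long, about 30 g; y axis = its length. It stands 8.5 mm proud of the channel walls, top 31 mm above the desk. Home, its centre is 20 mm short of stop_face, under the clamp's foot. 2 to 3 N on the upper half of its end move it home; squeezed harder against the stop it may hop out, and a finger lifted while pressing drags it
- handle_hinge (a point): handle's pivot, on the clamp's mid plane, 46 mm above the desk; the hinge axis is the fixture's y axis
- handle_grip (a point): point on the centre line of the clamp's red round handle, 85 mm from handle_hinge; the red grip is 15 mm in diameter and runs from 42 to 103 mm from the hinge. In lock the handle is level, 46 mm above the desk
- clamp_handle (a joint): handle angle, rad. 0, where it starts: fully open, nearly upright (elevation 1.48 rad). It grows as the handle is pushed to the fixture's -x and down; elevation = 1.48 - value. It stays where left until the foot meets the stud (about 1.25), then needs about 5 N at the grip up to the dead point (1.42), snaps over and rests locked at 1.50. Let go sooner, it springs back
- clamp_tip (a point): underside of the black rubber foot, 12 mm across, at the end of the clamp's steel arm (74 mm long from its pivot, 18 mm wide). While the handle is open the arm stands up, its top about 125 mm above the desk; it comes down onto the channel at the fixture's y = 0 as the handle goes down
- stud_jar: closed glass jar of wooden studs with a grey lid, 58 mm across, 70 mm high, at the back right. Origin at the centre of its underside. To be left alone
- grease_pot: low grey tin with a beige screw lid, 57 mm across, 32 mm high, at the right. Origin at the centre of its underside. To be left alone
- oil_dropper: small dark oil bottle with a red needle cap, 30 mm across, 104 mm high, at the back. Origin at the centre of its underside. To be left alone
- tape_roll: roll of black tape lying flat, 58 mm across, 19 mm high, near the right front edge. Origin at the centre of its underside. To be left alone
- pen: black and silver pen, 139 mm long, lying on the desk in front of the tester. Origin at the centre of its underside. To be left alone
- spare_stud: a second wooden dowel stud, 11 x 37 x 11 mm, lying on the bare desk in front of the tester; not part of the job. Origin at the centre of its underside. To be left alone
- spare_eyelet: beige eyelet, 24 mm across, 10 mm high, on the bare desk near the front edge; not part of the job. Origin at the centre of its underside. To be left alone
- spare_button: tan covered button, 24 mm across, 11 mm high, on the bare desk near the front edge; not part of the job. Origin at the centre of its underside. To be left alone
- clamp_spindle: the foot's spindle at the end of the clamp's arm, sprung, 3 mm of give; its origin is clamp_tip
- stud: the same stud as stud_center; origin on its underside, 5.5 mm below its centre

How it is judged:
By the outcome, as a careful person would: the job done as asked, in the order asked, and still so for the second after the job is handed in, with the robot touching nothing.
It also fails if it takes over 38 s, if anything falls off the work surface, if the arm or the gripper's body presses on something with over 40 N, if the wrist force passes 120 N, or if a joint passes its speed limit or range.

ROBOT

A 6-joint arm with a two-finger parallel gripper is mounted at the origin on a cart in front of the work surface, level with it; the furniture and walls round the work are solid. World frame = base frame: x ahead of the robot, y to its left, z up, the work surface at z = 0. Lengths are in m, angles in rad, forces in N, time in s.
With the tool pointing down it reaches from about 0.4 to 0.825 m from the base axis. Payload 7 kg.
Tool frame: the origin (TCP) lies at the centre of the arm's flange, where the gripper is bolted on; the fingertips stand 178 mm ahead of it and the grasp point (between the pads) lies 159 mm ahead of it; z points along the fingers, y is the direction in which the jaws open and shut (so a half turn about z gives the same grasp; the last joint's range is limited). The gripper opens to 88 mm and grips with 3 to 60 N. Pads are 19 mm wide; open, the fingers measure 130 mm over their backs; the gripper's body (78 mm by 193 mm) begins 47 mm behind the grasp point.
Start: joints at [-0.872, 0.359, 0.012, 0, -1.224, -0.288], TCP at [0.27, -0.619, 0.405] pointing down, gripper open.
Joint ranges: [-3.07, 3.07], [-1.43, 2.12], [-1.02, 1.25], [-3.03, 1.67], [-3.05, -0], [-3.03, 3.03]. Speed limits (rad/s): [2.39, 2.39, 3.01, 3.14, 3.14, 3.14].

INTERFACE

Orientations are given as [roll, pitch, yaw] about the fixed x, y, z axes, in that order (R = Rz(yaw) Ry(pitch) Rx(roll)).
In Python, from station import * gives the robot as it stands.
- The arm moves only by the tool send_rows, never from a script. Its argument "motion" is a list of rows, each an object with "offset": the shift along the tool's x, y, z in cm, a list of three; "turn": the turn about the tool's z in degrees. In form: [{"offset": [x, y, z], "turn": turn}, ...]. A call has 1 to 8 rows; each row is the pose to reach, as a shift and turn from the pose commanded when the call began, along the tool's axes at that moment; what a row does not reach only later rows make up. A row lasts 1/10 s, in which the tool goes at most 50 mm and 8.59 degrees, less where a joint would pass 70% of its speed; a pose out of reach is approached as far as the arm can. A call with a gripper value outside its range is refused whole. "hand" is the opening, from -1 (shut) to 1 (fully open), set as the call begins (left out, the last holds). The fingers move at their own pace and stop on an object; "squeeze" is the grip in N (left out, the last holds). Time passes only in rows, so rows that repeat a pose let the fingers close. It gives the time, the measured TCP pose, the force and the opening at its end, in the units of the state.
- get_state(): the state, without advancing time (a new reading comes with each control period).
- grab_frame(name): name is "scene" or "side" or "wrist"; returns a dict with "frame" (480x640x3 uint8, blue, green, red), "range_z" (480x640 float32, m along the optical axis (not along the pixel's ray), 0 where there is no reading), "vertical_fov" (degrees; the focal length in pixels is half the picture's height over the tangent of half this angle, whatever the lens; pixels are square), "cx", "cy" (the principal point, pixels), "cam_to_world" (4x4, takes a point from camera to world coordinates). Camera axes: x right, y up, looking along -z (the intrinsics and any distortion apply to the point x, -y, -z); pixel columns grow to the right and rows downward; lengths in m; the calibration is good to about 2 mm. A picture is of the moment at which its call begins.
- job_done(): hands the job in, once; it reports no verdict.
The state is a dict: "t": time; "q": joint angles; "qd": joint speeds; "joint_efforts": joint torques, N m; "eef_pos": TCP position; "ee_rot": TCP orientation; "force": force on the tool from outside, world axes, zero at the start; "moment": the same for the moment, N m; "width": finger opening in m.
Only numpy, scipy, OpenCV 4.12 (cv2) and the standard library are available. Lean on these libraries where they do the work, as an engineer would, in place of code of your own. Each camera call takes 0.05 s, during which the arm holds its last target. There are 200 camera calls.

## Working session

There is one attempt and no reset: what is moved stays moved. The work goes in short steps, Python scripts to look and compute and a tool call to move; the robot and the scene stay as the last step left them, time stands still between calls to the robot, and variables do not carry over. Pictures are saved under pics/ and viewed, about 8 in all and at most 12, crops included, and the job is handed in when it is done.

Besides the shell and the picture viewer there is one more tool, called after "Call:" as name(argument=value, ...), one argument or row to a line, values as JSON. send_rows: Moves the arm, as the interface text tells. Its arguments: {"type":"object","properties":{"motion":{"type":"array"},"hand":{"type":"number"},"squeeze":{"type":"number"}},"required":["motion"]}

```bash
mkdir -p pics
cat > h.py <<'E'
from station import *
import numpy as np, cv2
def pts(f):
    h,w=f["range_z"].shape; fl=h/2/np.tan(np.radians(f["vertical_fov"])/2)
    u,v=np.meshgrid(np.arange(w),np.arange(h)); d=f["range_z"]
    P=np.stack([(u-f["cx"])/fl*d,-(v-f["cy"])/fl*d,-d,np.ones_like(d)],-1)
    return (P@np.array(f["cam_to_world"]).T)[...,:3]
E
python3 - <<'E'
from h import *
for n in("scene","side"):
    f=grab_frame(n); cv2.imwrite(f"pics/{n}0.png",f["frame"]); np.savez(f"{n}0.npz",P=pts(f),frame=f["frame"])
    print(n,{k:f[k] for k in f if k not in("frame","range_z")})
print(get_state())
E
```

```text
scene {'vertical_fov': 51.31237965471215, 'cx': 325.5961464980228, 'cy': 242.63327918077746, 'cam_to_world': array([[ 0.70596796,  0.30554119, -0.63894744, -0.02592441],
       [-0.707777  ,  0.27161036, -0.6521346 , -0.82886324],
       [-0.02570924,  0.91261843,  0.40800324,  0.49192999],
       [ 0.        ,  0.        ,  0.        ,  1.        ]])}
side {'vertical_fov': 42.299801346528355, 'cx': 325.70565248482706, 'cy': 253.00213630936204, 'cam_to_world': array([[-0.81139288,  0.29106801, -0.50687376, -0.02077212],
       [-0.58391807, -0.36492651,  0.7251678 ,  0.58345093],
       [ 0.02610148,  0.88436873,  0.46605864,  0.61913662],
       [ 0.        ,  0.        ,  0.        ,  1.        ]])}
{'t': 0.1, 'q': array([-8.71859496e-01,  3.59301481e-01,  1.11584363e-02, -2.94690374e-04,
       -1.22411678e+00, -2.88072386e-01]), 'qd': array([-0.00044571, -0.00273506,  0.00193926,  0.00099862,  0.00128127,
        0.00054144]), 'joint_efforts': array([-2.34086037e-03, -5.84162092e+01,  2.93751651e+01,  7.01562613e+00,
        1.01265500e-02, -6.94163600e-05]), 'eef_pos': array([ 0.26950371, -0.61867311,  0.40383106]), 'ee_rot': array([ 3.14011075e+00, -1.50194411e-04, -2.73082843e+00]), 'force': array([-0.89013432, -0.26480409, -0.42336134]), 'moment': array([-0.01520289, -0.04735429,  0.05218386]), 'width': 0.0873067845884204}
```

View pics/scene0.png

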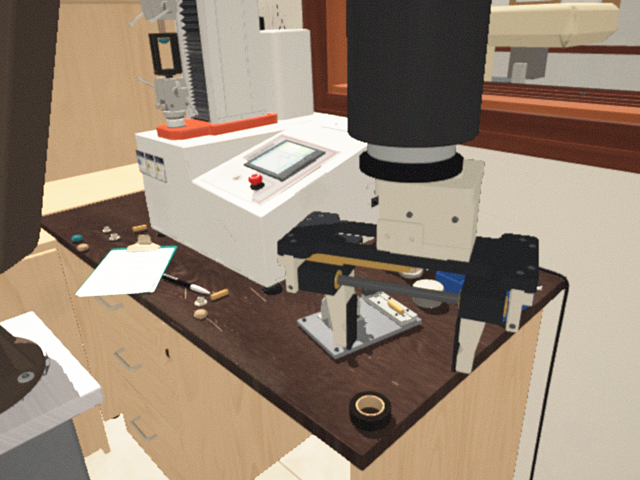

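View pics/side0.png

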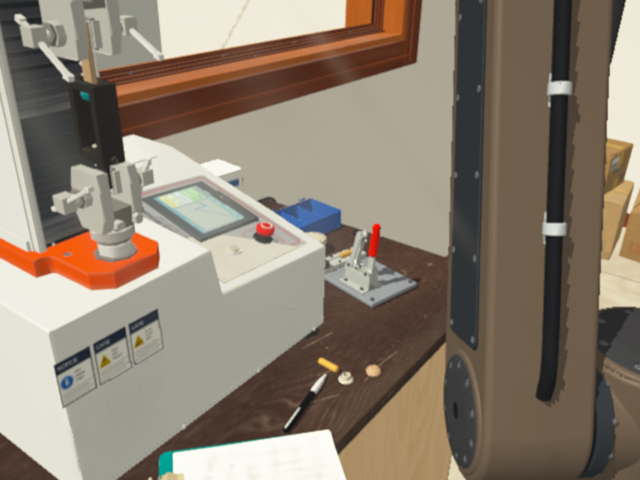

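Scene view: fixture plate around (360,325), stud at (397,306), with the clamp hidden behind the left finger. Side view: red handle at (375,240), clamp arm at (360,245), stud at (338,254). I'll add the wrist view and measure.

Run:
```python
from h import *
f=grab_frame("wrist"); P=pts(f); np.savez("wrist0.npz",P=P,frame=f["frame"])
print(f["cam_to_world"])
s=np.load("side0.npz")["frame"][200:320,280:440]; sc=np.load("scene0.npz")["frame"][270:370,280:440]
a=np.vstack([cv2.resize(s,(400,300),interpolation=2),cv2.resize(sc,(400,300)  ,interpolation=2)])
b=cv2.resize(f["frame"],(400,300))
cv2.imwrite("pics/c1.png",np.hstack([a,np.vstack([b,np.zeros_like(b)])]))
for n in("scene","side","wrist"):
    z=np.load(n+"0.npz");P=z["P"];hsv=cv2.cvtColor(z["frame"],cv2.COLOR_BGR2HSV)
    w=(P[...,0]>.3)&(P[...,0]<.75)&(P[...,1]<-.3)&(P[...,1]>-.85)
    red=w&((hsv[...,0]<6)|(hsv[...,0]>174))&(hsv[...,1]>180)&(hsv[...,2]>80)&(P[...,2]<.17)&(P[...,2]>.03)
    pl=w&(abs(P[...,2]-.012)<.004)&(hsv[...,1]<70)&(hsv[...,2]>60)
    st=w&(hsv[...,0]>10)&(hsv[...,0]<28)&(hsv[...,1]>90)&(hsv[...,2]>130)&(P[...,2]>.02)&(P[...,2]<.04)
    for k,m in(("red",red),("plate",pl),("stud",st)):
        q=P[m]
        if len(q)>5: print(n,k,len(q),np.percentile(q,[2,50,98],axis=0).round(3).tolist(), cv2.minAreaRect(q[:,:2].astype(np.float32)*1000))
```

```text
[[-0.39980038 -0.88832389 -0.22592103  0.2080031 ]
 [ 0.91659878 -0.38678821 -0.10120054 -0.64445216]
 [ 0.00251527 -0.24753896  0.96887467  0.38445192]
 [ 0.          0.          0.          1.        ]]
scene plate 2003 [[0.438, -0.408, 0.008], [0.534, -0.362, 0.01], [0.671, -0.303, 0.015]] ((583.8916625976562, -387.1636962890625), (214.5720977783203, 305.6988220214844), 81.5868911743164)
scene stud 102 [[0.582, -0.389, 0.021], [0.588, -0.373, 0.027], [0.735, -0.307, 0.03]] ((656.2514038085938, -337.8929748535156), (177.82440185546875, 31.015533447265625), 26.811534881591797)
side red 10 [[0.482, -0.306, 0.083], [0.484, -0.302, 0.101], [0.486, -0.3, 0.139]] ((484.378662109375, -303.0957336425781), (2.6631743907928467, 7.06663179397583), 33.35684585571289)
side plate 1000 [[0.436, -0.399, 0.008], [0.482, -0.345, 0.011], [0.589, -0.301, 0.015]] ((583.7117919921875, -354.6456298828125), (107.01107025146484, 297.92291259765625), 77.23431396484375)
side stud 58 [[0.585, -0.386, 0.022], [0.591, -0.361, 0.027], [0.6, -0.348, 0.031]] ((593.17724609375, -367.293701171875), (16.615907669067383, 39.799285888671875), 7.960797309875488)
wrist plate 221 [[0.46, -0.331, 0.011], [0.472, -0.321, 0.013], [0.482, -0.312, 0.014]] ((470.8546447753906, -323.76800537109375), (19.04619789123535, 23.708410263061523), 23.381061553955078)
wrist stud 25 [[0.359, -0.51, 0.02], [0.381, -0.485, 0.02], [0.396, -0.474, 0.021]] ((377.5340576171875, -491.44744873046875), (35.279090881347656, 35.22510528564453), 42.69457244873047)
```

View pics/c1.png

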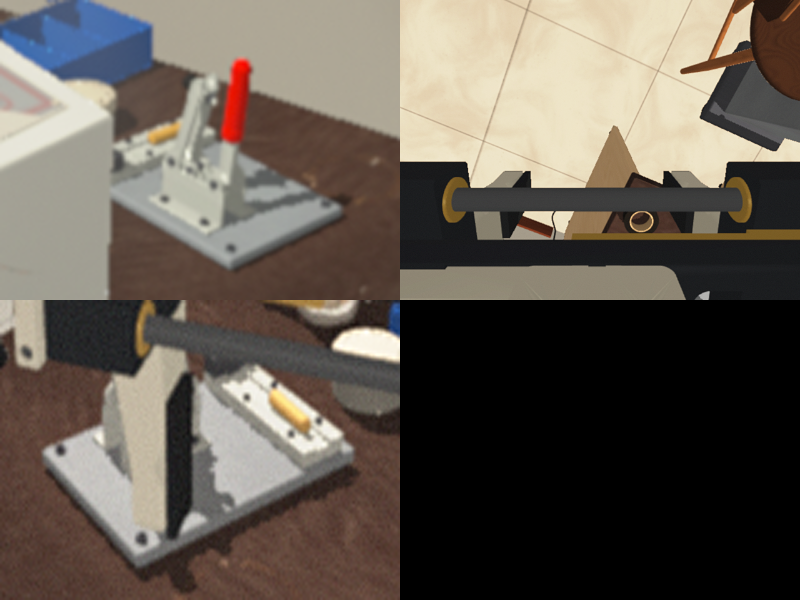

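Crops: handle upright on the left and stud mid-channel on the right. The stop is at the far (+y) end, so fixture axes are close to the world axes. I'll refit with a wider window.

Run:
```python
from h import *
for n in("scene","side"):
    z=np.load(n+"0.npz");P=z["P"];hsv=cv2.cvtColor(z["frame"],cv2.COLOR_BGR2HSV);H,S,V=[hsv[...,i].astype(int) for i in range(3)]
    w=(P[...,0]>.38)&(P[...,0]<.68)&(P[...,1]<-.15)&(P[...,1]>-.45)
    red=w&((H<6)|(H>174))&(S>150)&(V>80)&(P[...,2]<.17)&(P[...,2]>.03)
    st=w&(H>10)&(H<28)&(S>80)&(V>130)&(P[...,2]>.021)&(P[...,2]<.036)
    pl=w&(P[...,2]>.006)&(P[...,2]<.018)&(S<90)&(V>60)
    wall=w&(P[...,2]>.0175)&(P[...,2]<.026)&(S<90)&(P[...,0]>.54)
    stop=w&(P[...,2]>.030)&(P[...,2]<.042)&(P[...,0]>.54)&(S<90)
    arm=w&(P[...,2]>.06)&(P[...,2]<.16)&(S<90)
    for k,m in(("red",red),("plate",pl),("stud",st),("wall",wall),("stop",stop),("arm",arm)):
        nl,lab,stt,_=cv2.connectedComponentsWithStats(m.astype(np.uint8))
        for i in range(1,nl):
            if stt[i,4]<15: continue
            q=P[lab==i]
            r=cv2.minAreaRect(q[:,:2].astype(np.float32)*1000)
            print(n,k,len(q),stt[i,:4].tolist(),np.percentile(q,[2,50,98],axis=0).round(3).tolist(),np.round(np.r_[r[0],r[1],r[2]],1))
    if red.sum()>20:
        q=P[red];
        vx=cv2.fitLine(q.astype(np.float32),cv2.DIST_HUBER,0,.01,.01).ravel();print("redline",vx.round(4))
```

```text
scene plate 2468 [297, 295, 125, 62] [[0.438, -0.408, 0.007], [0.516, -0.352, 0.01], [0.593, -0.266, 0.017]] [ 532.6 -335.8  126.2  182.7   77.1]
scene plate 119 [413, 297, 26, 8] [[0.656, -0.402, 0.006], [0.661, -0.387, 0.011], [0.678, -0.361, 0.017]] [ 664.1 -382.1   15.9   47.9   18.1]
scene stud 99 [388, 299, 16, 15] [[0.582, -0.389, 0.022], [0.588, -0.373, 0.027], [0.596, -0.352, 0.03]] [ 592.8 -364.2   52.3   12.6   66.9]
scene wall 588 [361, 290, 56, 33] [[0.569, -0.407, 0.018], [0.592, -0.351, 0.021], [0.619, -0.297, 0.024]] [ 596.7 -349.8  119.1   39.1   76.9]
scene stop 17 [361, 288, 9, 4] [[0.588, -0.305, 0.03], [0.592, -0.303, 0.032], [0.597, -0.29, 0.035]] [ 593.8 -296.8   15.     8.9   77.3]
scene stop 16 [357, 300, 3, 6] [[0.541, -0.326, 0.031], [0.544, -0.325, 0.036], [0.546, -0.322, 0.042]] [ 543.4 -325.     5.1    3.5   41.7]
side red 255 [368, 224, 12, 33] [[0.48, -0.302, 0.084], [0.485, -0.294, 0.115], [0.495, -0.289, 0.147]] [ 486.7 -294.4   16.8   17.8   37.6]
side plate 74 [360, 255, 9, 13] [[0.542, -0.402, 0.008], [0.561, -0.387, 0.011], [0.571, -0.368, 0.017]
[... 655 characters left out ...]
018], [0.546, -0.3, 0.022], [0.552, -0.297, 0.026]] [ 545.8 -300.3    3.1   12.8   70.8]
side stop 21 [325, 260, 5, 6] [[0.588, -0.302, 0.03], [0.591, -0.297, 0.033], [0.596, -0.29, 0.038]] [ 591.3 -297.6    8.1   12.5   35.7]
side stop 20 [345, 265, 4, 7] [[0.542, -0.302, 0.03], [0.548, -0.3, 0.035], [0.551, -0.298, 0.041]] [ 546.4 -299.9    3.8    9.8   85.3]
side arm 304 [350, 230, 18, 29] [[0.513, -0.317, 0.062], [0.526, -0.303, 0.097], [0.539, -0.296, 0.12]] [ 525.7 -306.8   22.3   31.2   83.8]
side arm 56 [368, 256, 8, 10] [[0.485, -0.302, 0.061], [0.491, -0.297, 0.07], [0.499, -0.294, 0.08]] [ 492.5 -298.2   14.2    8.7   10.6]
redline [-0.0774  0.0144  0.9969  0.4861 -0.2941  0.1158]
```

```bash
cat >> h.py <<'E'
O=np.array([.511,-.305]); A=np.radians(-12.9); X=np.array([np.cos(A),np.sin(A)]); Y=np.array([-X[1],X[0]])
def fx(P): d=np.asarray(P)[...,:2]-O; return np.stack([d@X*1000,d@Y*1000,np.asarray(P)[...,2]*1000],-1)
E
python3 - <<'E'
from h import *
G=np.zeros((24,20),int)
for n in("scene","side"):
    z=np.load(n+"0.npz");F=fx(z["P"]).reshape(-1,3);F=F[(np.abs(F[:,0]-20)<200)&(np.abs(F[:,1]+20)<240)&(F[:,2]>-20)&(F[:,2]<205)]
    if n=="scene": F=F[F[:,2]<190]
    np.maximum.at(G,(((F[:,1]+260)//20).astype(int),((F[:,0]+180)//20).astype(int)),F[:,2].astype(int))
    q=fx(z["P"]); 
    m=(abs(q[...,0]-93)<4)&(abs(q[...,1])<70)&(q[...,2]>15)&(q[...,2]<45)
    o=np.argsort(q[m][:,1]); print(n,q[m][o][::6].round().astype(int).tolist())
    m=(q[...,0]>-10)&(q[...,0]<80)&(abs(q[...,1])<16)&(q[...,2]>65)&(q[...,2]<150)
    print("arm",np.percentile(q[m],[1,50,99],axis=0).round())
print("x",list(range(-180,220,20)))
for i in range(23,-1,-1): print(-260+20*i,G[i])
print(fx(get_state()["eef_pos"]))
E
```

```text
scene [[91, -69, 18], [90, -65, 19], [90, -65, 28], [91, -63, 21], [90, -62, 25], [90, -60, 20], [91, -56, 18], [90, -54, 25], [91, -50, 19], [92, -49, 28], [90, -46, 25], [90, -43, 28], [94, -41, 29], [90, -38, 25], [94, -36, 29], [93, -34, 31], [90, -32, 22], [94, -29, 30], [91, -25, 18], [93, -16, 22], [94, -13, 20], [96, -4, 17], [96, -1, 18], [92, 6, 18], [94, 11, 17], [96, 14, 19], [90, 18, 19], [96, 20, 18], [90, 21, 26], [95, 22, 26]]Traceback (most recent call last):
  File "<stdin>", line 11, in <module>
    return _quantile_unchecked(
        a, q, axis, out, overwrite_input, method, keepdims, weights)
    return _ureduce(a,
                    func=_quantile_ureduce_func,
    ...<5 lines>...
                    overwrite_input=overwrite_input,
                    method=method)
    r = func(a, **kwargs)
    result = _quantile(arr,
                       quantiles=q,
    ...<2 lines>...
                       out=out,
                       weights=wgt)
    slices_having_nans = np.isnan(arr[-1, ...])
                                  ~~~^^^^^^^^^
IndexError: index -1 is out of bounds for axis 0 with size 0
```

Run:
```python
from h import *
G=np.zeros((24,20),int)
for n in("scene","side"):
    z=np.load(n+"0.npz");F=fx(z["P"]).reshape(-1,3);F=F[(np.abs(F[:,0]-20)<200)&(np.abs(F[:,1]+20)<240)&(F[:,2]>-20)&(F[:,2]<205)]
    if n=="side": np.maximum.at(G,(((F[:,1]+260)//20).astype(int),((F[:,0]+180)//20).astype(int)),F[:,2].astype(int))
    else:
        F=F[F[:,2]<110]; np.maximum.at(G,(((F[:,1]+260)//20).astype(int),((F[:,0]+180)//20).astype(int)),F[:,2].astype(int))
    q=fx(z["P"]); 
    m=(q[...,0]>-10)&(q[...,0]<80)&(abs(q[...,1])<16)&(q[...,2]>65)&(q[...,2]<150)
    if m.any(): print("arm",np.percentile(q[m],[1,50,99],axis=0).round())
print("x",list(range(-180,220,20)))
for i in range(23,-1,-1): print(-260+20*i,G[i])
print(fx(get_state()["eef_pos"]))
```

```text
arm [[  1.  -9.  66.]
 [ 15.   6. 101.]
 [ 28.  12. 120.]]
x [-180, -160, -140, -120, -100, -80, -60, -40, -20, 0, 20, 40, 60, 80, 100, 120, 140, 160, 180, 200]
200 [ 10  12  11   0   1 178 187 190 194 200 204 204 204   0   0 109 109 109
 109 109]
180 [  1   1   1   1   1 175 183 187 192 194 200 204 204   0   0   0   0   0
   0   0]
160 [  1   1   1   1   1 172 176 181 187 191 192   0   0   0   0   0   0   0
   0   0]
140 [  1   1   1   2   1 166 168 101   0   0   0   0   0   0   0   0   0   0
   0   0]
120 [1 2 1 1 1 0 1 1 0 0 0 0 0 0 0 0 0 0 0 0]
100 [0 1 1 1 1 0 1 1 0 0 0 0 0 0 0 0 0 0 0 0]
80 [1 1 0 0 0 1 2 0 1 0 0 0 0 0 0 0 0 0 0 2]
60 [ 1  1  0  1  2  1  1  1  1  0  0  0  0  0  0  0  0  0  0 10]
40 [ 1  1  1  2  1  0  1  7 13 10  9  8  8  0  0  0  0  0  0 25]
20 [ 1  1  0  0  1 12 15 15 16 15 16 13 37 37 22  0  0  0  0  0]
0 [  1   0   1   0   1  12  13 148 140 121 116  13  35  31  23   0   0   0
   0   0]
-20 [  1   1   0   0   0  11  12 147  73 121 114  15  24  22  25   0   6  30
  32  39]
-40 [ 1  1  1  1  0 12 13 14 13 11 16 12 22 30 22  0 32 31 32 31]
-60 [ 0  1  0  1  1 13 14 13 14 12 11 11 22 30 23  1 24 32 31 31]
-80 [ 0  1  0  0  0 13 15 12 13 13 12 12 22 29 24  0  1  0  1  0]
-100 [ 0  1  1  0  0 12 15 11 11 11 11 11 21 22 22  0  1  0  0  0]
-120 [0 0 0 1 1 1 0 2 1 1 1 0 1 0 0 0 0 0 0 0]
-140 [0 0 0 0 0 0 3 0 1 1 0 1 0 0 1 0 0 0 1 1]
-160 [0 0 0 0 2 1 0 1 0 0 0 0 0 0 0 0 0 0 0 1]
-180 [0 0 0 0 0 1 0 2 2 0 1 0 0 0 0 0 0 0 0 2]
-200 [ 0  0  1 18 19 18  1  0  1  0  0  1  0  0  0  1  0  1  0  0]
-220 [ 0  0  0 18  0 19 17  0  0  1  0  0  0  0  0  0  0  0  0  0]
-240 [ 0  0  0 18 18 19  0  0  0  0  0  0  0  0  0  0  0  0  0  0]
-260 [ 0  0  0  0 20  0  0  0  0  0  0  0  0  0  0  0  0  0  0  0]
[-165.35850705 -359.69779524  403.93057292]
```

Tester starts at fixture y ≈ +135 mm, and the grease pot (32 mm high) stays below the gripper body. So one orientation, with the jaw axis along the channel and the hand closed, works for both jobs.

```bash
cat >> h.py <<'E'
def go(x,y,z):
    "offset (tool cm) and turn (deg) that bring the closed fingertip centre to fixture x,y,z mm with tool x along -X"
    s=get_state(); p=s["eef_pos"]; yaw=s["ee_rot"][2]
    t=np.r_[O+X*x/1000+Y*y/1000, z/1000+.178]; d=t-p
    tx=np.array([np.cos(yaw),np.sin(yaw),0]); ty=np.array([np.sin(yaw),-np.cos(yaw),0])
    turn=-(np.degrees(A)+180-np.degrees(yaw)); turn=(turn+180)%360-180
    print("offset",(np.array([d@tx,d@ty,-d[2]])*100).round(2),"turn",round(turn,2))
def st():
    s=get_state(); f=fx(s["eef_pos"]); print("t",round(s["t"],2),"tip",f.round(1)-[0,0,178],"yaw",s["ee_rot"].round(3),"F fix",np.r_[s["force"][:2]@X,s["force"][:2]@Y,s["force"][2]].round(2),"w",s["width"])
E
python3 -c "
from h import *
go(93,-120,120); st()"
```

```text
offset [-35.02   3.94  10.59] turn 36.43
t 0.15 tip [-165.4 -359.7  225.9] yaw [ 3.14  -0.    -2.731] F fix [-0.28 -0.16  0.47] w 0.08788753957631096
```

Call:
send_rows(
  motion=[
    {"offset": [-5, 0.5, 0], "turn": 8},
    {"offset": [-10, 1, 0], "turn": 16},
    {"offset": [-15, 1.5, 1], "turn": 24},
    {"offset": [-19.5, 2, 3], "turn": 32},
    {"offset": [-24, 2.6, 5], "turn": 36.4},
    {"offset": [-28, 3.1, 7], "turn": 36.4},
    {"offset": [-32, 3.6, 9], "turn": 36.4},
    {"offset": [-35, 3.9, 10.5], "turn": 36.4},
  ],
  hand=-1,
  squeeze=10,
)

```text
t: 0.95
eef_pos: [0.5766, -0.4415, 0.2977]
ee_rot: [3.141, -0.002, 2.918]
force: [-0.2, -0.6, -0.1]
width: 0.029
```

Run:
```python
from h import *
st()
for n in("scene","side","wrist"):
    f=grab_frame(n); np.savez(n+"1.npz",P=pts(f),frame=f["frame"]); globals()[n]=f["frame"]
a=np.hstack([cv2.resize(scene[200:380,260:500],(400,300)),cv2.resize(side[180:330,270:470],(400,300))])
b=np.hstack([cv2.resize(wrist,(400,300)),np.zeros((300,400,3),np.uint8)])
cv2.imwrite("pics/c2.png",np.vstack([a,b])); st(); go(93,-100,60)
```

```text
t 0.95 tip [  94.4 -118.4  119.7] yaw [ 3.141e+00 -2.000e-03  2.918e+00] F fix [-0.05 -0.6  -0.13] w 0.028984445045433405
t 1.1 tip [  94.  -118.7  119.2] yaw [ 3.141e+00 -3.000e-03  2.920e+00] F fix [-0.53 -0.02  0.5 ] w 0.01745098388789573
offset [0.1  1.87 5.92] turn 0.18
```

View pics/c2.png

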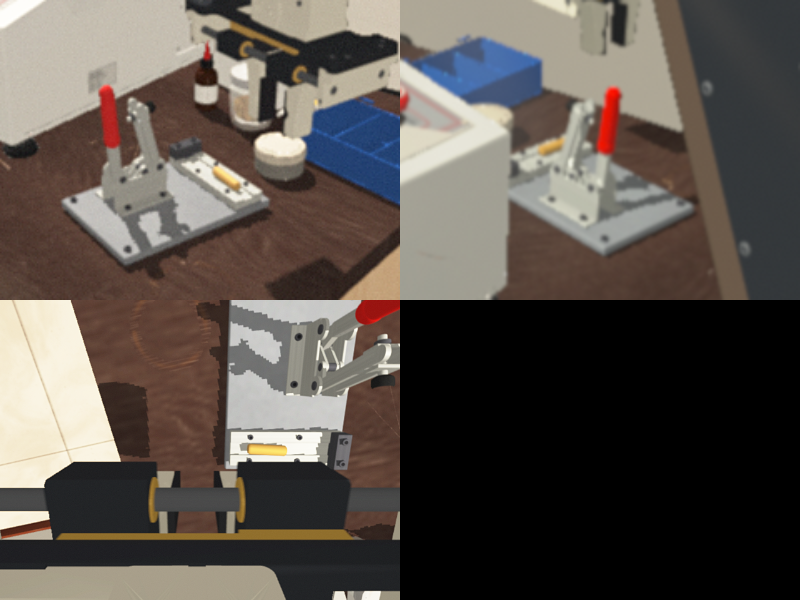

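The wrist view shows the stud at about (267,450) of the mosaic and the stop at (341,450). The scene view now shows the whole clamp, handle at (110,118). I'll refine from these.

Run:
```python
from h import *
for n in("scene","side","wrist"):
    z=np.load(n+"1.npz");P=z["P"];F=fx(P);hsv=cv2.cvtColor(z["frame"],cv2.COLOR_BGR2HSV);H,S,V=[hsv[...,i].astype(int) for i in range(3)]
    w=(abs(F[...,0]-20)<110)&(abs(F[...,1]+20)<80)
    ms=dict(red=w&((H<6)|(H>174))&(S>150)&(V>80)&(F[...,2]<170)&(F[...,2]>40),
     stud=w&(H>10)&(H<28)&(S>80)&(V>130)&(F[...,2]>23)&(F[...,2]<36),
     stop=w&(F[...,2]>31)&(F[...,2]<42)&(F[...,0]>60)&(V<110)&(F[...,1]>0),
     wall=w&(F[...,2]>18)&(F[...,2]<26)&(S<60)&(F[...,0]>60))
    for k,m in ms.items():
        nl,lab,stt,_=cv2.connectedComponentsWithStats(m.astype(np.uint8))
        if nl<2: continue
        i=1+stt[1:,4].argmax(); q=F[lab==i]
        if len(q)<8: continue
        r=cv2.minAreaRect(q[:,:2].astype(np.float32))
        print(n,k,len(q),np.percentile(q,[2,50,98],axis=0).round(1).tolist(),np.round(np.r_[r[0],r[1],r[2]],1))
        if k=="red": print(cv2.fitLine(q.astype(np.float32),cv2.DIST_HUBER,0,.01,.01).ravel().round(3))
```

```text
scene red 311 [[-31.3, -8.2, 83.1], [-25.6, -5.1, 113.7], [-16.4, 2.4, 146.0]] [-23.9  -4.   12.3  17.4  60.7]
[-8.50000e-02  2.20000e-02  9.96000e-01 -2.51050e+01 -4.94900e+00
  1.14598e+02]
scene stud 91 [[86.9, -64.5, 23.2], [90.5, -48.9, 27.5], [95.7, -28.5, 30.4]] [ 92.2 -45.4  38.5   9.7  85.9]
scene stop 96 [[75.2, 18.2, 31.3], [91.6, 23.9, 34.2], [109.7, 33.4, 37.7]] [93.4 25.6 16.8 36.4 87.7]
scene wall 550 [[74.8, -81.8, 18.1], [87.1, -25.0, 20.5], [111.0, 24.8, 24.6]] [ 93.  -25.5 117.6  38.6  89.8]
side red 254 [[-33.5, -1.6, 84.0], [-27.1, 5.7, 115.3], [-18.0, 10.4, 147.1]] [-25.    5.3  18.4  14.4  34.4]
[-5.10000e-02 -1.30000e-02  9.99000e-01 -2.69110e+01  5.57600e+00
  1.15445e+02]
side stud 49 [[86.7, -54.4, 23.7], [91.0, -35.9, 27.4], [97.6, -23.9, 30.1]] [ 91.7 -40.6  35.   11.3  85.3]
side stop 8 [[75.4, 22.9, 31.4], [76.4, 24.6, 33.2], [80.3, 27.5, 34.7]] [77.2 24.6  4.   4.8 49.2]
side wall 200 [[73.2, -42.1, 18.2], [84.1, -8.5, 20.7], [108.7, 32.3, 24.5]] [91.2 -7.  37.6 88.2  3.7]
wrist red 2024 [[-24.5, -7.8, 86.4], [-17.0, -5.2, 100.5], [-12.8, 2.2, 118.7]] [-17.9  -3.2  16.2   9.6  39.1]
[ 1.00000e-02  6.70000e-02  9.98000e-01 -1.73030e+01 -4.86100e+00
  1.02751e+02]
wrist stud 1051 [[87.2, -64.0, 26.0], [91.7, -45.6, 30.5], [97.8, -26.8, 32.4]] [ 92.8 -45.1  39.   11.1  86.6]
wrist stop 721 [[74.9, 19.9, 31.2], [90.1, 22.1, 36.1], [110.5, 31.8, 40.6]] [93.  26.5 14.8 36.7 88.1]
wrist wall 6814 [[75.0, -80.3, 19.4], [88.3, -22.4, 22.6], [106.3, 20.7, 25.0]] [ 92.8 -23.7  36.6 116.    0.2]
```

Call:
send_rows(
  motion=[
    {"offset": [0, 0.5, 2], "turn": 0},
    {"offset": [0, 1, 4], "turn": 0},
    {"offset": [0, 1.5, 5.5], "turn": 0},
    {"offset": [0, 1.5, 5.5], "turn": 0},
  ],
)

```text
t: 1.5
eef_pos: [0.5768, -0.4286, 0.2428]
ee_rot: [3.141, -0.003, 2.916]
force: [-0.3, -0.0, 0.5]
width: 0.0003
```

Run:
```python
from h import *
st(); go(93,-95,26.5)
f=grab_frame("scene"); np.savez("scene2.npz",P=pts(f),frame=f["frame"])
g=grab_frame("wrist")
cv2.imwrite("pics/c3.png",np.hstack([cv2.resize(f["frame"][210:360,320:480],(400,375),interpolation=2),cv2.resize(g["frame"],(400,375))]))
```

```text
t 1.5 tip [  91.7 -105.8   64.8] yaw [ 3.141e+00 -3.000e-03  2.916e+00] F fix [-0.26 -0.09  0.53] w 0.0003070102726633998
offset [-0.13  1.08  3.83] turn -0.01
```

View pics/c3.png

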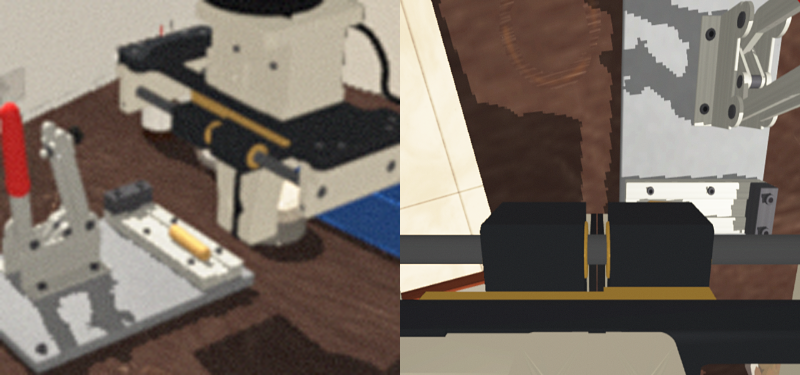

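Consistent across cameras: channel at x ≈ 93, stud spanning y −65 to −25, stop face at +20, handle plane at y ≈ 0. The latest view shows the closed finger behind the channel mouth, not yet touching. Descending to stud height.

Call:
send_rows(
  motion=[
    {"offset": [-0.1, 0.5, 2], "turn": 0},
    {"offset": [-0.1, 0.8, 3.2], "turn": 0},
    {"offset": [-0.1, 0.9, 3.75], "turn": 0},
    {"offset": [-0.1, 0.9, 3.75], "turn": 0},
  ],
)

```text
t: 2.0
eef_pos: [0.5809, -0.4202, 0.2067]
ee_rot: [3.141, -0.001, 2.917]
force: [-1.1, 0.2, 0.8]
width: 0.0003
```

Run:
```python
from h import *
st()
f=grab_frame("scene"); P=fx(pts(f))
m=(abs(P[...,0]-93)<14)&(P[...,1]>-130)&(P[...,1]<-55)&(P[...,2]>33)&(P[...,2]<70); q=P[m]
print(np.percentile(q,[2,50,98],axis=0).round(1))
cv2.imwrite("pics/c4.png",cv2.resize(f["frame"][250:350,340:460],(720,600),interpolation=2)); st()
```

```text
t 2.0 tip [ 93.9 -96.7  28.7] yaw [ 3.141e+00 -1.000e-03  2.917e+00] F fix [-1.13 -0.01  0.82] w 0.00031922591651857465
[[  81.  -117.    34. ]
 [  83.5 -107.1   52. ]
 [ 103.3  -80.1   69.2]]
t 2.05 tip [ 94.2 -96.8  29.4] yaw [-3.141 -0.     2.917] F fix [-0.48 -0.03  1.08] w 0.0003913291556728204
```

View pics/c4.png

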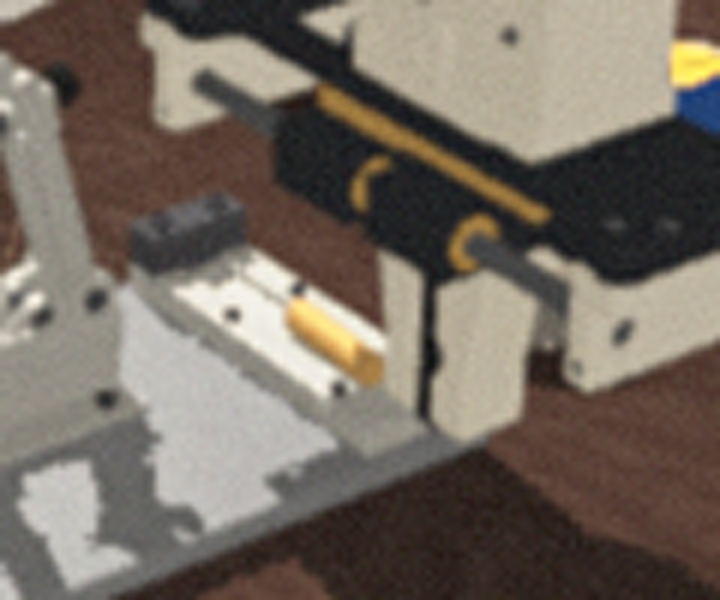

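Finger is ~15 mm behind the stud end and just above the channel walls. Creeping forward.

Call:
send_rows(
  motion=[
    {"offset": [0.1, 0.3, 0.1], "turn": 0},
    {"offset": [0.1, 0.6, 0.1], "turn": 0},
    {"offset": [0.1, 0.9, 0.1], "turn": 0},
    {"offset": [0.1, 1.2, 0.1], "turn": 0},
    {"offset": [0.1, 1.5, 0.1], "turn": 0},
    {"offset": [0.1, 1.8, 0.1], "turn": 0},
    {"offset": [0.1, 2.1, 0.1], "turn": 0},
    {"offset": [0.1, 2.4, 0.1], "turn": 0},
  ],
)

```text
t: 2.85
eef_pos: [0.5856, -0.3963, 0.2062]
ee_rot: [-3.141, 0.0, 2.917]
force: [0.0, -0.9, -0.1]
width: 0.0006
```

```bash
cat >> h.py <<'E'
def stud(n,lo=-90):
    f=grab_frame(n); F=fx(pts(f)); hsv=cv2.cvtColor(f["frame"],cv2.COLOR_BGR2HSV);H,S,V=[hsv[...,i].astype(int) for i in range(3)]
    m=(abs(F[...,0]-93)<12)&(F[...,1]>lo)&(F[...,1]<30)&(H>10)&(H<28)&(S>80)&(V>120)&(F[...,2]>23)&(F[...,2]<36)
    q=F[m]; print(n,"stud",len(q),np.percentile(q,[2,50,98],axis=0).round(1).tolist() if len(q) else "")
    return f
E
python3 - <<'E'
from h import *
st(); stud("scene"); st()
E
```

```text
t 2.85 tip [ 93.1 -72.3  28.2] yaw [-3.141  0.     2.917] F fix [ 0.24 -0.83 -0.15] w 0.0006285562178347455
scene stud 60 [[86.5, -49.7, 23.8], [89.5, -33.7, 27.5], [93.6, -19.0, 30.3]]
t 2.9 tip [ 93.2 -71.9  28.2] yaw [3.142 0.    2.917] F fix [0.24 0.53 0.34] w 0.0002673641515688579
```

The stud is being pushed and slides in the channel. Continuing.

Call:
send_rows(
  motion=[
    {"offset": [0, 0.3, 0], "turn": 0},
    {"offset": [0, 0.6, 0], "turn": 0},
    {"offset": [0, 0.9, 0], "turn": 0},
    {"offset": [0, 1.2, 0], "turn": 0},
    {"offset": [0, 1.5, 0], "turn": 0},
    {"offset": [0, 1.8, 0], "turn": 0},
    {"offset": [0, 2.1, 0], "turn": 0},
    {"offset": [0, 2.4, 0], "turn": 0},
  ],
)

```text
t: 3.7
eef_pos: [0.5909, -0.3729, 0.2062]
ee_rot: [-3.142, 0.0, 2.917]
force: [0.0, -1.2, 0.8]
width: 0.0003
```

Run:
```python
from h import *
st(); stud("scene"); st()
```

```text
t 3.7 tip [ 93.1 -48.3  28.2] yaw [-3.142  0.     2.917] F fix [ 0.28 -1.16  0.77] w 0.000311204716746842
scene stud 60 [[86.3, -24.5, 23.4], [88.9, -9.5, 27.4], [93.3, 4.4, 30.3]]
t 3.75 tip [ 93.1 -47.9  28.2] yaw [3.141 0.    2.917] F fix [ 0.66 -0.19  0.42] w 0.0005108264897435746
```

Call:
send_rows(
  motion=[
    {"offset": [0, 0.15, 0], "turn": 0},
    {"offset": [0, 0.3, 0], "turn": 0},
    {"offset": [0, 0.4, 0], "turn": 0},
    {"offset": [0, 0.5, 0], "turn": 0},
    {"offset": [0, 0.6, 0], "turn": 0},
  ],
)

```text
t: 4.25
eef_pos: [0.5922, -0.3673, 0.2061]
ee_rot: [-3.142, -0.0, 2.917]
force: [-0.7, -0.7, 0.1]
width: 0.0003
```

Call:
send_rows(
  motion=[
    {"offset": [0, 0.05, 0], "turn": 0},
    {"offset": [0, 0.1, 0], "turn": 0},
  ],
)

```text
t: 4.45
eef_pos: [0.5924, -0.3663, 0.2062]
ee_rot: [3.142, -0.0, 2.917]
force: [0.4, -1.3, 1.1]
width: 0.0007
```

Run:
```python
from h import *
st(); stud("scene"); st()
```

```text
t 4.45 tip [ 93.1 -41.5  28.2] yaw [ 3.142 -0.     2.917] F fix [ 0.69 -1.17  1.09] w 0.0006507620323458446
scene stud 57 [[85.9, -16.7, 23.5], [89.1, -0.6, 27.7], [95.1, 11.7, 30.5]]
t 4.5 tip [ 93.  -41.5  28.2] yaw [ 3.142 -0.     2.917] F fix [-0.77  0.05  0.21] w 0.0002926465720339684
```

Call:
send_rows(
  motion=[
    {"offset": [0, 0.05, 0], "turn": 0},
    {"offset": [0, 0.1, 0], "turn": 0},
    {"offset": [0, 0.1, 0], "turn": 0},
  ],
)

```text
t: 4.8
eef_pos: [0.5926, -0.3653, 0.2062]
ee_rot: [3.142, -0.0, 2.917]
force: [0.1, -0.1, 0.9]
width: 0.0003
```

Call:
send_rows(
  motion=[
    {"offset": [0, 0.05, 0], "turn": 0},
    {"offset": [0, 0.05, 0], "turn": 0},
  ],
)

```text
t: 5.0
eef_pos: [0.5928, -0.3648, 0.2061]
ee_rot: [-3.142, -0.0, 2.917]
force: [-0.3, -0.8, 0.6]
width: 0.0003
```

Call:
send_rows(
  motion=[
    {"offset": [0, 0.05, 0], "turn": 0},
    {"offset": [0, 0.05, 0], "turn": 0},
  ],
)

```text
t: 5.2
eef_pos: [0.5929, -0.3643, 0.2062]
ee_rot: [-3.142, 0.0, 2.917]
force: [0.3, -0.2, 0.6]
width: 0.0007
```

Run:
```python
from h import *
st(); f=stud("scene"); st(); g=stud("wrist"); st()
cv2.imwrite("pics/c5.png",np.hstack([cv2.resize(f["frame"][260:340,340:440],(450,360),interpolation=2),cv2.resize(g["frame"][150:390,330:563],(350,360))]))
```

```text
t 5.2 tip [ 93.  -39.6  28.2] yaw [-3.142  0.     2.917] F fix [ 0.3  -0.17  0.6 ] w 0.0007283146048343207
scene stud 57 [[86.2, -12.7, 23.5], [89.3, 0.5, 27.4], [97.7, 19.3, 30.1]]
t 5.25 tip [ 93.1 -39.5  28.2] yaw [3.142 0.    2.917] F fix [ 0.47 -1.24  0.1 ] w 0.00045748845737913894
wrist stud 0 
t 5.3 tip [ 93.1 -39.5  28.2] yaw [ 3.142 -0.     2.917] F fix [ 0.6  -0.07  0.37] w 0.0002655374570787016
```

View pics/c5.png

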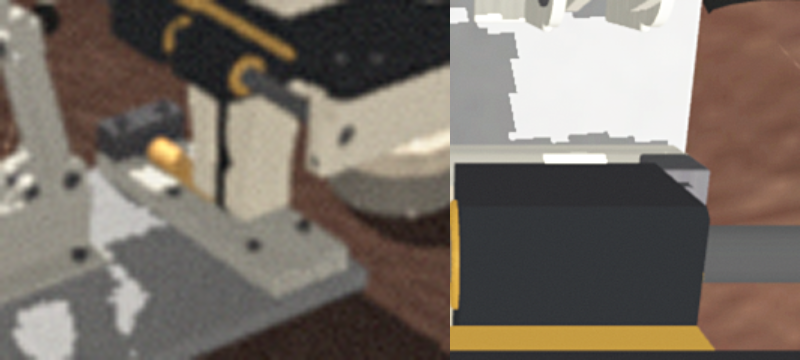

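Stud end is nearly at the dark stop (mosaic ≈ (150,150)), and no contact force yet. Continuing in 0.5 mm steps.

Call:
send_rows(
  motion=[
    {"offset": [0, 0.05, 0], "turn": 0},
    {"offset": [0, 0.05, 0], "turn": 0},
  ],
)

```text
t: 5.5
eef_pos: [0.593, -0.3638, 0.2061]
ee_rot: [3.142, -0.0, 2.917]
force: [0.1, -0.9, 0.5]
width: 0.0006
```

Call:
send_rows(
  motion=[
    {"offset": [0, 0.05, 0], "turn": 0},
    {"offset": [0, 0.05, 0], "turn": 0},
  ],
)

```text
t: 5.7
eef_pos: [0.5931, -0.3633, 0.2062]
ee_rot: [3.142, 0.0, 2.917]
force: [-0.4, -0.7, -0.4]
width: 0.0003
```

Run:
```python
from h import *
st(); f=stud("scene"); st()
```

```text
t 5.7 tip [ 93.  -38.5  28.2] yaw [3.142 0.    2.917] F fix [-0.2  -0.73 -0.38] w 0.00026608305846800384
scene stud 59 [[82.7, -21.9, 23.5], [89.4, 1.6, 27.5], [101.2, 21.8, 31.3]]
t 5.75 tip [ 93.  -38.5  28.1] yaw [ 3.142 -0.     2.917] F fix [-0.88 -0.2   0.94] w 0.0007004192670827464
```

Call:
send_rows(
  motion=[
    {"offset": [0, 0.05, 0], "turn": 0},
    {"offset": [0, 0.05, 0], "turn": 0},
  ],
)

```text
t: 5.95
eef_pos: [0.5932, -0.3629, 0.2062]
ee_rot: [3.142, 0.0, 2.917]
force: [1.4, -0.6, 0.1]
width: 0.0006
```

Call:
send_rows(
  motion=[
    {"offset": [0, 0.05, 0], "turn": 0},
    {"offset": [0, 0.05, 0], "turn": 0},
  ],
)

```text
t: 6.15
eef_pos: [0.5933, -0.3623, 0.2062]
ee_rot: [3.142, 0.0, 2.917]
force: [0.5, -1.3, 0.8]
width: 0.0002
```

Call:
send_rows(
  motion=[
    {"offset": [0, 0.05, 0], "turn": 0},
    {"offset": [0, 0.05, 0], "turn": 0},
  ],
)

```text
t: 6.35
eef_pos: [0.5934, -0.3618, 0.2061]
ee_rot: [3.142, -0.0, 2.917]
force: [0.3, -0.3, 0.9]
width: 0.0007
```

Run:
```python
from h import *
st(); f=stud("scene"); st()
F=fx(pts(f)); hsv=cv2.cvtColor(f["frame"],cv2.COLOR_BGR2HSV);V=hsv[...,2]
m=(abs(F[...,0]-92)<6)&(F[...,1]>5)&(F[...,1]<40)&(F[...,2]>23)&(F[...,2]<42)
vs,us=np.where(m); i=np.argsort(us+vs)
for k in i[::3]: print(us[k],vs[k],F[vs[k],us[k]].round(1),f["frame"][vs[k],us[k]])
```

```text
t 6.35 tip [ 93.  -37.   28.1] yaw [ 3.142 -0.     2.917] F fix [ 0.42 -0.26  0.9 ] w 0.0006502821027930399
scene stud 63 [[85.8, -15.1, 23.2], [89.2, 4.6, 27.4], [99.7, 20.1, 30.7]]
t 6.4 tip [ 93.  -37.   28.2] yaw [ 3.142 -0.     2.917] F fix [ 0.47 -0.52 -0.12] w 0.0006474203256873645
369 284 [95.9 35.9 32.4] [ 92  97 109]
369 285 [91.5 29.9 34.4] [ 99  98 104]
369 286 [88.8 26.3 34.7] [ 98 101 102]
371 285 [94.7 28.  34.2] [114 112 114]
370 287 [89.  23.4 33.9] [101 101 101]
372 286 [93.5 23.2 34.7] [106 104 106]
372 287 [89.7 18.2 36. ] [83 82 83]
371 288 [87.6 18.6 34.4] [73 74 70]
372 288 [89.3 17.8 34.2] [68 66 67]
375 286 [98.  19.9 34.7] [89 87 89]
371 290 [88.7 19.9 29.2] [59 55 56]
373 289 [94.  20.8 29.2] [57 54 60]
375 288 [96.6 18.  31.8] [60 59 58]
373 290 [93.2 19.7 27.9] [ 76 107 134]
372 292 [87.7 15.5 27.3] [ 69 112 146]
374 291 [91.5 14.4 28.7] [130 219 255]
372 294 [86.6 14.  24.1] [ 70 109 143]
374 292 [89.  11.1 28.9] [127 217 254]
374 293 [88.6 10.5 27.2] [109 189 237]
375 293 [88.7  7.7 28.5] [128 211 249]
375 294 [89.   8.  26.2] [ 96 172 224]
376 294 [90.8  7.4 25.9] [115 197 243]
```

Call:
send_rows(
  motion=[
    {"offset": [0, 0.05, 0], "turn": 0},
    {"offset": [0, 0.05, 0], "turn": 0},
  ],
)

```text
t: 6.6
eef_pos: [0.5936, -0.3614, 0.2062]
ee_rot: [3.142, 0.0, 2.917]
force: [0.1, -0.5, -0.1]
width: 0.0003
```

Call:
send_rows(
  motion=[
    {"offset": [0, 0.04, 0], "turn": 0},
    {"offset": [0, 0.04, 0], "turn": 0},
  ],
)

```text
t: 6.8
eef_pos: [0.5936, -0.361, 0.2062]
ee_rot: [3.142, -0.0, 2.917]
force: [-0.3, 0.1, 0.4]
width: 0.0
```

Call:
send_rows(
  motion=[
    {"offset": [0, 0.05, 0], "turn": 0},
    {"offset": [0, 0.05, 0], "turn": 0},
  ],
)

```text
t: 7.0
eef_pos: [0.5937, -0.3605, 0.2062]
ee_rot: [3.142, -0.0, 2.917]
force: [0.9, -0.9, 0.6]
width: 0.0006
```

Call:
send_rows(
  motion=[
    {"offset": [0, 0.04, 0], "turn": 0},
    {"offset": [0, 0.04, 0], "turn": 0},
  ],
)

```text
t: 7.2
eef_pos: [0.5938, -0.3601, 0.2062]
ee_rot: [3.142, 0.0, 2.917]
force: [0.5, 0.1, 0.4]
width: 0.0005
```

Run:
```python
from h import *
st(); f=stud("scene"); st(); g=stud("side"); st()
cv2.imwrite("pics/c6.png",np.hstack([cv2.resize(f["frame"][270:320,350:410],(480,400),interpolation=2),cv2.resize(g["frame"][235:285,310:350],(320,400),interpolation=2)]))
```

```text
t 7.2 tip [ 93.  -35.2  28.2] yaw [3.142 0.    2.917] F fix [0.44 0.18 0.39] w 0.0004741597061838674
scene stud 56 [[86.1, -11.5, 23.6], [89.8, 6.2, 27.7], [97.5, 20.1, 30.2]]
t 7.25 tip [ 93.1 -35.2  28.2] yaw [3.142 0.    2.917] F fix [ 0.22 -0.42  0.29] w 0.0008031548135244556
side stud 54 [[84.2, -16.6, 23.4], [88.5, -2.6, 28.0], [94.1, 12.0, 31.4]]
t 7.3 tip [ 93.  -35.2  28.2] yaw [ 3.142 -0.     2.917] F fix [-0.46 -0.13  0.13] w 0.0007086780283210496
```

View pics/c6.png

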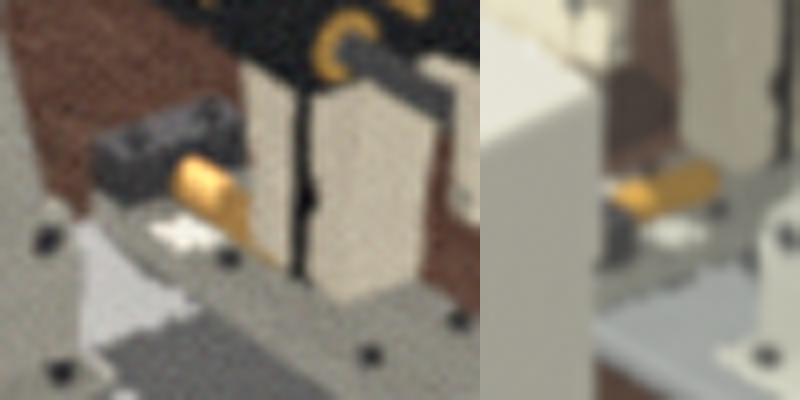

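Stud is right next to the stop but no reaction force yet, so I'll keep creeping.

Call:
send_rows(
  motion=[
    {"offset": [0, 0.05, 0], "turn": 0},
    {"offset": [0, 0.05, 0], "turn": 0},
  ],
)

```text
t: 7.5
eef_pos: [0.5939, -0.3598, 0.2062]
ee_rot: [-3.141, -0.0, 2.917]
force: [-0.1, -2.6, 0.1]
width: 0.0005
```

Call:
send_rows(
  motion=[
    {"offset": [0, 0.05, 0], "turn": 0},
    {"offset": [0, 0.05, 0], "turn": 0},
  ],
)

```text
t: 7.7
eef_pos: [0.594, -0.3595, 0.2062]
ee_rot: [-3.141, 0.0, 2.917]
force: [-0.2, -3.9, 0.7]
width: 0.0004
```

```bash
python3 -c "
from h import *
st(); stud('scene'); st()"
```

```text
t 7.7 tip [ 93.1 -34.6  28.2] yaw [-3.141  0.     2.917] F fix [ 0.64 -3.89  0.68] w 0.0003826645558581175
scene stud 58 [[86.3, -8.7, 23.1], [89.5, 6.0, 27.8], [96.8, 21.0, 30.7]]
t 7.75 tip [ 93.  -34.6  28.2] yaw [-3.141  0.     2.917] F fix [ 0.63 -4.59  0.54] w 0.0010644136808797165
```

Firm contact: about 4 N against the stop with the tip stalled. Backing straight off along the channel, then up.

Call:
send_rows(
  motion=[
    {"offset": [0, -0.2, 0], "turn": 0},
    {"offset": [0, -0.6, 0], "turn": 0},
    {"offset": [0, -1.5, 0], "turn": 0},
    {"offset": [0, -3, 0], "turn": 0},
    {"offset": [0, -3.5, -4], "turn": 0},
    {"offset": [0, -3.5, -8.5], "turn": 0},
    {"offset": [0, -3.5, -13], "turn": 0},
    {"offset": [0, -3.5, -14.5], "turn": 0},
  ],
)

```text
t: 8.55
eef_pos: [0.5866, -0.3951, 0.3572]
ee_rot: [-3.139, 0.007, 2.917]
force: [0.3, -0.4, -0.4]
width: 0.0005
```

Run:
```python
from h import *
st(); f=stud("scene");g=stud("wrist"); go(3,0,165)
cv2.imwrite("pics/c7.png",np.hstack([cv2.resize(f["frame"][240:340,300:420],(430,358),interpolation=2),cv2.resize(g["frame"],(370,358))]))
```

```text
t 8.55 tip [ 93.8 -70.9 179.2] yaw [-3.139  0.007  2.917] F fix [ 0.41 -0.3  -0.42] w 0.0005491781623180505
scene stud 91 [[86.9, -20.3, 23.2], [90.2, -1.6, 27.5], [96.8, 21.1, 29.9]]
wrist stud 702 [[86.5, -18.7, 26.1], [90.9, -0.1, 30.5], [96.4, 18.6, 32.5]]
offset [9.05 7.05 1.21] turn 0.01
```

View pics/c7.png

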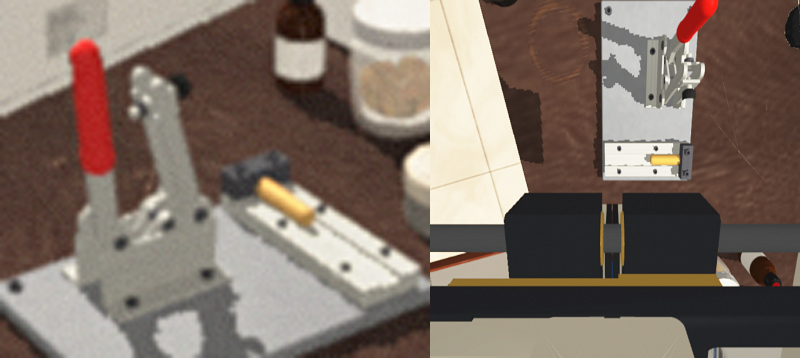

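The stud sits against the stop (wrist view (665,160) next to the stop at (686,160); centre y ≈ 0). Now moving over to the handle.

Call:
send_rows(
  motion=[
    {"offset": [3, 2.3, 0], "turn": 0},
    {"offset": [6, 4.6, 0], "turn": 0},
    {"offset": [8, 6.3, 0.3], "turn": 0},
    {"offset": [9, 7, 0.7], "turn": 0},
    {"offset": [9, 7, 0.7], "turn": 0},
  ],
)

```text
t: 9.15
eef_pos: [0.5125, -0.3043, 0.3429]
ee_rot: [3.141, -0.002, 2.917]
force: [0.2, 0.4, -0.1]
width: 0.0007
```

Run:
```python
from h import *
st(); go(2,0,137)
```

```text
t 9.15 tip [  1.3   1.  164.9] yaw [ 3.141e+00 -2.000e-03  2.917e+00] F fix [ 0.09  0.41 -0.14] w 0.0006761248095663972
offset [-0.07 -0.1   2.79] turn 0.06
```

Run:
```python
import numpy as np
for e in [1.48,1.4,1.3,1.2,1.1,1.0,.9,.8,.7,.6,.5,.4,.3,.25,.2,.15,.1,.06,.03,0,-.03,-.06]:
    r=88; x=-16-r*np.cos(e)+7.5*np.sin(e)+9.5; z=46+r*np.sin(e)+7.5*np.cos(e)
    print(e,"tip",round(x,1),round(z,1),"off cm from (1.3,137):",round((1.3-x)/10,2),round((137-z)/10,2))
```

```text
1.48 tip -7.0 134.3 off cm from (1.3,137): 0.83 0.27
1.4 tip -14.1 134.0 off cm from (1.3,137): 1.54 0.3
1.3 tip -22.8 132.8 off cm from (1.3,137): 2.41 0.42
1.2 tip -31.4 130.7 off cm from (1.3,137): 3.27 0.63
1.1 tip -39.7 127.8 off cm from (1.3,137): 4.1 0.92
1.0 tip -47.7 124.1 off cm from (1.3,137): 4.9 1.29
0.9 tip -55.3 119.6 off cm from (1.3,137): 5.66 1.74
0.8 tip -62.4 114.4 off cm from (1.3,137): 6.37 2.26
0.7 tip -69.0 108.4 off cm from (1.3,137): 7.03 2.86
0.6 tip -74.9 101.9 off cm from (1.3,137): 7.62 3.51
0.5 tip -80.1 94.8 off cm from (1.3,137): 8.14 4.22
0.4 tip -84.6 87.2 off cm from (1.3,137): 8.59 4.98
0.3 tip -88.4 79.2 off cm from (1.3,137): 8.97 5.78
0.25 tip -89.9 75.0 off cm from (1.3,137): 9.12 6.2
0.2 tip -91.3 70.8 off cm from (1.3,137): 9.26 6.62
0.15 tip -92.4 66.6 off cm from (1.3,137): 9.37 7.04
0.1 tip -93.3 62.2 off cm from (1.3,137): 9.46 7.48
0.06 tip -93.9 58.8 off cm from (1.3,137): 9.52 7.82
0.03 tip -94.2 56.1 off cm from (1.3,137): 9.55 8.09
0 tip -94.5 53.5 off cm from (1.3,137): 9.58 8.35
-0.03 tip -94.7 50.9 off cm from (1.3,137): 9.6 8.61
-0.06 tip -94.8 48.2 off cm from (1.3,137): 9.61 8.88
```

Call:
send_rows(
  motion=[
    {"offset": [0, 0, 1.5], "turn": 0},
    {"offset": [0, 0, 2.5], "turn": 0},
    {"offset": [0, 0, 2.8], "turn": 0},
    {"offset": [0, 0, 2.8], "turn": 0},
  ],
)

```text
t: 9.55
eef_pos: [0.5141, -0.3054, 0.3151]
ee_rot: [-3.142, -0.002, 2.917]
force: [0.2, 0.6, 0.6]
width: 0.0006
```

Call:
send_rows(
  motion=[
    {"offset": [0.5, 0, 0.1], "turn": 0},
    {"offset": [0.9, 0, 0.25], "turn": 0},
    {"offset": [1.3, 0, 0.28], "turn": 0},
    {"offset": [1.65, 0, 0.3], "turn": 0},
    {"offset": [2.1, 0, 0.35], "turn": 0},
    {"offset": [2.5, 0, 0.42], "turn": 0},
    {"offset": [2.95, 0, 0.52], "turn": 0},
    {"offset": [3.35, 0, 0.63], "turn": 0},
  ],
)

```text
t: 10.35
eef_pos: [0.481, -0.2974, 0.3099]
ee_rot: [-3.142, 0.0, 2.917]
force: [0.1, -0.5, -0.1]
width: 0.0009
```

```bash
cat >> h.py <<'E'
def red(n="scene"):
    f=grab_frame(n); F=fx(pts(f)); hsv=cv2.cvtColor(f["frame"],cv2.COLOR_BGR2HSV);H,S,V=[hsv[...,i].astype(int) for i in range(3)]
    m=(F[...,0]>-150)&(F[...,0]<20)&(abs(F[...,1])<25)&((H<6)|(H>174))&(S>150)&(V>70)&(F[...,2]<170)&(F[...,2]>20)
    q=F[m].astype(np.float32)
    if len(q)>15:
        l=cv2.fitLine(q,cv2.DIST_HUBER,0,.01,.01).ravel(); print(n,"red",len(q),"elev",abs(np.arctan(l[2]/l[0])).round(3),np.percentile(q,[2,50,98],axis=0).round(0).tolist())
    return f
E
python3 -c "
from h import *
st(); red('scene'); red('side')"
```

```text
t 10.35 tip [-30.9   0.7 131.9] yaw [-3.142  0.     2.917] F fix [ 0.25 -0.44 -0.05] w 0.0008766864104315551
scene red 304 elev 1.236 [[-55.0, -9.0, 80.0], [-43.0, -5.0, 110.0], [-27.0, 1.0, 140.0]]
side red 241 elev 1.218 [[-59.0, -2.0, 81.0], [-46.0, 6.0, 114.0], [-32.0, 10.0, 140.0]]
```

Handle follows as planned (elevation ≈ 1.22). Continuing along the arc.

Call:
send_rows(
  motion=[
    {"offset": [0.83, 0, 0.35], "turn": 0},
    {"offset": [1.63, 0, 0.75], "turn": 0},
    {"offset": [2.4, 0, 1.2], "turn": 0},
    {"offset": [3.1, 0, 1.72], "turn": 0},
    {"offset": [3.76, 0, 2.32], "turn": 0},
    {"offset": [4.35, 0, 2.97], "turn": 0},
    {"offset": [4.87, 0, 3.68], "turn": 0},
    {"offset": [5.32, 0, 4.45], "turn": 0},
  ],
)

```text
t: 11.25
eef_pos: [0.429, -0.2856, 0.2647]
ee_rot: [3.142, -0.0, 2.917]
force: [0.3, 0.6, 0.9]
width: 0.0006
```

```bash
python3 -c "
from h import *
st(); red('scene'); red('side'); st()"
```

```text
t 11.25 tip [-84.2   0.6  86.7] yaw [ 3.142 -0.     2.917] F fix [0.18 0.7  0.93] w 0.0005630471683142571
scene red 303 elev 0.381 [[-111.0, -8.0, 59.0], [-82.0, -5.0, 74.0], [-51.0, 2.0, 88.0]]
side red 186 elev 0.348 [[-114.0, -2.0, 61.0], [-88.0, 7.0, 75.0], [-54.0, 11.0, 86.0]]
t 11.35 tip [-84.8   0.7  86. ] yaw [ 3.141e+00 -3.000e-03  2.917e+00] F fix [ 0.6   1.07 -0.01] w 0.00031614631492391974
```

Call:
send_rows(
  motion=[
    {"offset": [0.35, 0, 0.68], "turn": 0},
    {"offset": [0.5, 0, 1.1], "turn": 0},
    {"offset": [0.63, 0, 1.52], "turn": 0},
    {"offset": [0.74, 0, 1.94], "turn": 0},
    {"offset": [0.82, 0, 2.38], "turn": 0},
    {"offset": [0.88, 0, 2.75], "turn": 0},
    {"offset": [0.92, 0, 3.05], "turn": 0},
    {"offset": [0.95, 0, 3.3], "turn": 0},
  ],
)

```text
t: 12.15
eef_pos: [0.4203, -0.2836, 0.232]
ee_rot: [3.142, -0.0, 2.917]
force: [-0.1, -0.0, 0.3]
width: 0.0006
```

```bash
python3 -c "
from h import *
st(); red('scene'); red('side'); st()"
```

```text
t 12.15 tip [-93.2   0.6  54. ] yaw [ 3.142 -0.     2.917] F fix [-0.08 -0.06  0.31] w 0.0006162511972031713
scene red 262 elev 0.034 [[-119.0, -8.0, 40.0], [-89.0, -6.0, 47.0], [-55.0, 3.0, 53.0]]
side red 187 elev 0.021 [[-120.0, -2.0, 39.0], [-99.0, 6.0, 47.0], [-55.0, 10.0, 53.0]]
t 12.25 tip [-93.3   0.6  53.9] yaw [ 3.142e+00 -1.000e-03  2.917e+00] F fix [0.04 0.57 0.54] w 0.0007968324072714162
```

Handle is level and force has dropped to zero, which suggests it snapped over. I'll press a little more to confirm it meets the lock.

Call:
send_rows(
  motion=[
    {"offset": [0, 0, 0.1], "turn": 0},
    {"offset": [0, 0, 0.2], "turn": 0},
    {"offset": [0, 0, 0.2], "turn": 0},
  ],
)

```text
t: 12.55
eef_pos: [0.4205, -0.2836, 0.2305]
ee_rot: [-3.142, 0.0, 2.917]
force: [-0.5, 0.7, 1.3]
width: 0.0006
```

```bash
python3 -c "
from h import *
st()"
```

```text
t 12.55 tip [-93.    0.6  52.5] yaw [-3.142  0.     2.917] F fix [-0.68  0.54  1.32] w 0.0006231812707193877
```

Call:
send_rows(
  motion=[
    {"offset": [0, 0, 0.1], "turn": 0},
    {"offset": [0, 0, 0.15], "turn": 0},
    {"offset": [0, 0, 0.15], "turn": 0},
  ],
)

```text
t: 12.85
eef_pos: [0.4205, -0.2836, 0.2301]
ee_rot: [-3.141, 0.001, 2.918]
force: [-3.4, 2.9, 15.0]
width: 0.0006
```

Call:
send_rows(
  motion=[
    {"offset": [0, 0, -1], "turn": 0},
    {"offset": [0, 0, -4], "turn": 0},
    {"offset": [0, 0, -8], "turn": 0},
    {"offset": [0, 0, -12], "turn": 0},
    {"offset": [0, -3, -14], "turn": 0},
    {"offset": [0, -7, -14], "turn": 0},
    {"offset": [0, -11, -14], "turn": 0},
    {"offset": [0, -12, -14], "turn": 0},
  ],
)

```text
t: 13.65
eef_pos: [0.3928, -0.4031, 0.3692]
ee_rot: [-3.141, 0.0, 2.915]
force: [-0.1, -0.2, -0.8]
width: 0.0006
```

Run:
```python
from h import *
st(); f=red('scene'); red('side'); stud("scene"); g=stud("wrist")
cv2.imwrite("pics/c8.png",np.hstack([cv2.resize(f["frame"][240:350,290:420],(425,360),interpolation=2),cv2.resize(g["frame"],(375,360))]))
```

```text
t 13.65 tip [ -93.4 -122.   191.2] yaw [-3.141  0.     2.915] F fix [-0.08 -0.2  -0.79] w 0.0006200203732032627
scene red 341 elev 0.036 [[-118.0, -8.0, 39.0], [-87.0, -5.0, 47.0], [-55.0, 4.0, 52.0]]
side red 253 elev 0.042 [[-120.0, -3.0, 39.0], [-90.0, 6.0, 48.0], [-57.0, 10.0, 52.0]]
scene stud 58 [[86.0, -20.2, 23.4], [88.8, -10.2, 26.9], [95.9, 11.0, 30.6]]
wrist stud 0
```

View pics/c8.png

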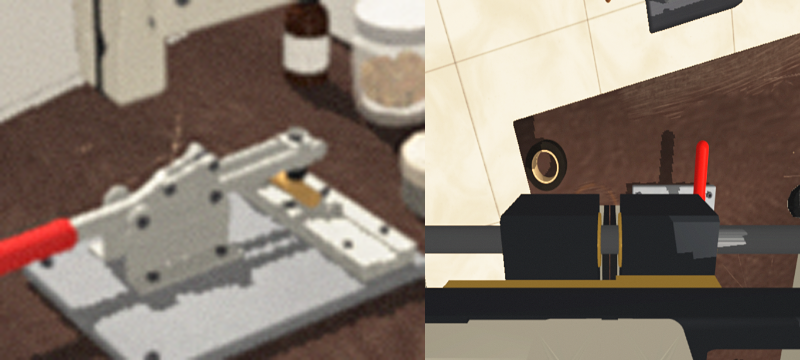

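Handle stays level after release at (−5..75, 245). The foot is on the stud at (295,178), the stud's free end is still at y ≈ −20 mm, and the robot is clear. Handing in.

```bash
python3 -c "
from h import *
print(job_done()); st()"
```

```text
the job is handed in; nothing more can be done
None
the job is handed in; nothing more can be done
```

The stud is home against the end stop and the clamp is locked on it; I handed the job in at about 14 s on the robot clock.

- **Stud:** I pushed it along the channel with the closed fingertips until it met the stop. The reaction peaked at about 4–4.6 N, above the 2–3 N the task gives for moving it, but it did not hop. I backed straight off along the channel before lifting.
- **Clamp:** I pushed the handle over along its arc. The force fell to about zero as it went level, then a further press met a solid end with about 15 N.
- **Last checks:** With the arm clear, the handle stays level (the line fits give about 0.04 rad; my fit drops the sign). The foot rests on the stud. Its free end is still about 20 mm short of the foot's centre line, as it was when the stud was home.
- **Not directly checked:** Once clamped, the stud's stop end was hidden under the clamp arm in the scene camera, and the wrist camera could not see the stud. I did not measure the other desk items again, but I felt no contact other than with the stud and the handle.

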